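# Park the stone core at the top of the feed gutter

### The arm

A 6-joint arm with a two-finger parallel gripper is mounted at the origin on the work surface. World frame = base frame: x ahead of the robot, y to its left, z up, the work surface at z = 0. Lengths are in m, angles in degrees, forces in N, time in s.
With the tool pointing down it reaches from about 0.375 to 0.925 m from the base axis. Payload 5.7 kg.
Tool frame: the origin (TCP) lies midway between the tips of the shut fingers; the grasp point (between the pads) lies 19 mm behind it; z points along the fingers, y is the line along which they close (so a half turn about z gives the same grasp; the last joint's range is limited). The gripper opens to 88 mm and grips with 3 to 60 N. Pads are 20 mm wide; open, the fingers measure 115 mm over their backs; the gripper's body (75 mm by 178 mm) begins 61 mm behind the grasp point.
Start: joints at [69.838, 20.558, 86.54, -0, 72.909, -6.595], TCP at [0.141, 0.583, 0.223] pointing down, gripper open.
Joint ranges: [-170.27, 170.27], [-57.76, 135], [12.27, 136.19], [-55.21, 235.2], [11.17, 155.16], [-170.74, 170.74]. Speed limits (degrees/s): [136.94, 136.94, 180, 180, 180, 180].

### API

Orientations are given as [roll, pitch, yaw] about the fixed x, y, z axes, in that order (R = Rz(yaw) Ry(pitch) Rx(roll)).
In Python, from rig import manip, imaging, spotter gives the robot as it stands. The module is installed in compiled form; this text tells all that it offers.
- The arm moves only by the tool carry_out, never from a script. Its arguments are lists of equal length, an entry for each row: "travel": the shift along the tool's x, y, z in cm, a list of three; "delta_rot": the turn, a rotation vector about the tool's x, y, z in rad, a list of three; "hand": the opening, from 0 (shut) to 1 (fully open). A call has 1 to 20 rows; each row shifts and turns the commanded pose from where the row before left it, along the tool's axes as they then stand; what a row does not reach is not made up. A row lasts 1/10 s, in which the tool goes at most 50 mm and 8.59 degrees, less where a joint would pass 70% of its speed; a pose out of reach is approached as far as the arm can. A call with a gripper value outside its range is refused whole. The fingers move at their own pace and stop on an object; the grip force is fixed at half the most. Time passes only in rows, so rows that do not move let the fingers close. It gives the time, the measured TCP pose, the force, the opening and the grip force at its end, in the units of the state.
- manip.read_state(): the state, without advancing time (a new reading comes with each control period).
- imaging.capture(name): name is "side" or "top"; returns a dict with "image" (384x512x3 uint8, red, green, blue), "fx", "fy", "cx", "cy" (pixels), "distortion" ([k1, k2, p1, p2, k3] as OpenCV has them; the pictures are not rectified), "T" (4x4, takes a point from camera to world coordinates). Camera axes: x right, y down, z forward; pixel columns grow to the right and rows downward; lengths in m; the calibration is good to about 2 mm. A picture is of the moment at which its call begins. There is no depth.
- manip.hand_in(): hands the job in; it is judged then, once.
Trained networks look in the newest picture that a camera, given by its name, has taken for a name from the list of things; names that differ only in an ending like _2 or _b are one class to them, and where a whole thing is asked for, a point or a joint stands for the part that bears it (a point fixed in the world has none). Each returns a list of dicts, best first, with "confidence" (0 to 1); they miss things now and then, are a little off and sometimes report something else, mostly with a low value. They report only what shows in the picture. A call takes as long as a camera call. They do not tell look-alikes from the thing itself.
- spotter.regions_of(thing, camera): "pixels" (384x512 bool, what is visible of it) and "location" ([column, row] in pixels, amid what is visible of it).
- spotter.spot_point(thing, camera): "location" ([column, row] in pixels: a listed point, or the origin of a listed thing).
The state is a dict: "t": time; "joint_pos": joint angles; "qd": joint speeds; "joint_torque": joint torques, N m; "tcp_pos": TCP position; "tool_rot": TCP orientation; "ft_force": force on the tool from outside, world axes, zero at the start; "moment": the same for the moment, N m; "grip_width": opening from 0.0 (shut) to 1.0 (fully open); "grasp_force": force on a finger pad.
Only numpy, scipy, OpenCV 4.12 (cv2) and the standard library are available. Lean on these libraries where they do the work, as an engineer would, in place of code of your own. Each camera call takes 0.05 s, during which the arm holds its last target. There are 200 camera calls.

### The job

A round stone core lies across the low end of the sloped gutter, resting on the thick bar there. With closed fingertips, gently push it up the gutter and over the thin bar, so that it drops into the pocket in front of the end board and stays there without rolling back when you let go. Only push it: do not pinch, lift or flick it, and leave the other things on the bench where they are.

Things in the scene. Friction and masses are not known exactly. Their poses are not given: they have to be found in the camera images.
- gutter: Straight open trough, wooden sides, grey floor, fixed to the bench, 275 mm long, 90 wide (66 inside). Origin on the bench under it; x level, along it, uphill (mostly to the robot's left, turned anew each time); z up. Floor rises to +x at 0.10 rad: 28 mm + 0.100 x above the bench. Side walls 18 mm above the floor. Low end open; end board 40 mm high at the top, face at x = 110 mm. Smooth, friction about 0.25.
- low_bar (a point): Top middle of the thick round bar fixed across the gutter floor near the low end, on which the core rests at first; it stands 10 mm above the floor, 20 mm wide, at x = -125 mm in the gutter's frame.
- thin_bar (a point): Top middle of the thin round bar fixed across the gutter floor near the high end, 5 mm above the floor, 10 mm wide, at x = +54 mm in the gutter's frame. A core whose centre has passed x = +52 mm drops into the pocket beyond it; short of that it rolls back down.
- pocket (a point): Where the core's centre lies when parked on the floor against the uphill side of the thin bar: x = +70 mm in the gutter's frame, 65 mm above the bench. The core has 10 mm of play from here to the end board.
- core: Polished stone cylinder, 60 mm diameter, 60 mm long, about 0.44 kg, lying across the gutter, free to roll along it. Origin at its centre, y along its axis (x and z turn as it rolls). Starts against the thick bar: centre at x = -101 mm in the gutter's frame, 48 mm above the bench. Pushing it over the thin bar takes about 3 to 8 N.
- stub: Bystander: a short stone cylinder standing upright on the bench beside the trough, 60 mm in diameter, 45 mm tall; origin at the centre of its underside.
- tub: Bystander: a clear plastic tub of chips, 80 mm across, 60 mm tall, standing on the bench beside the trough; origin at the centre of its underside.
- brush: Bystander: a brush with a wooden handle lying on the bench beside the trough, about 200 mm long; origin at the middle of its length, on the bench, x along it.
Not all that is in view belongs to the job. What is shaped like the core but blue or yellow is not meant.

How it is judged:
By the outcome, as a careful person would: the job done as asked, in the order asked, and still so for the second after the job is handed in, with the robot touching nothing.
It also fails if it takes over 40 s, if anything falls off the work surface, if the arm or the gripper's body presses on something with over 40 N, if the wrist force passes 120 N, or if a joint passes its speed limit or range.

## Working session

There is one attempt and no reset: what is moved stays moved. The work goes in short steps, Python scripts to look and compute and a tool call to move; the robot and the scene stay as the last step left them, time stands still between calls to the robot, and variables do not carry over. Pictures are saved under pics/ and viewed, at most 10 in all, crops included, and the job is handed in when it is done.

Besides the shell and the picture viewer there is one more tool, called by a JSON object that holds its "fn" and its "kwargs", one argument or row to a line. carry_out: Moves the arm, as the interface text tells. Its arguments: {"type":"object","properties":{"travel":{"type":"array","items":{"type":"array","items":{"type":"number"}}},"delta_rot":{"type":"array","items":{"type":"array","items":{"type":"number"}}},"hand":{"type":"array","items":{"type":"number"}}},"required":["travel","delta_rot","hand"]}

```bash
mkdir -p pics
cat > h.py <<'E'
import numpy as np, cv2
from rig import manip, imaging, spotter
def ray(c,px):
    K=np.array([[c['fx'],0,c['cx']],[0,c['fy'],c['cy']],[0,0,1]])
    p=cv2.undistortPoints(np.array([[px]],float),K,np.array(c['distortion']))[0,0]
    d=c['T'][:3,:3]@np.array([p[0],p[1],1]); return c['T'][:3,3],d
def atz(c,px,z):
    o,d=ray(c,px); return o+d*(z-o[2])/d[2]
def proj(c,P):
    K=np.array([[c['fx'],0,c['cx']],[0,c['fy'],c['cy']],[0,0,1]])
    R=c['T'][:3,:3].T; t=-R@c['T'][:3,3]
    return cv2.projectPoints(np.array(P,float).reshape(-1,3),cv2.Rodrigues(R)[0],t,K,np.array(c['distortion']))[0][:,0]
def save(c,n): cv2.imwrite('pics/'+n+'.png',cv2.cvtColor(c['image'],cv2.COLOR_RGB2BGR))
E
python3 - <<'E'
from h import *
np.set_printoptions(precision=4,suppress=True)
cs={}
for n in('top','side'):
    c=imaging.capture(n);c['T']=np.array(c['T']);cs[n]=c
    print(n,c['T'][:3,3],c['T'][:3,2])
    for th,z in(('low_bar',.0255),('thin_bar',.0384),('pocket',.065),('core',.048),('gutter',0),('stub',0),('tub',0),('brush',0)):
        for r in spotter.spot_point(th,n)[:3]: print(th,np.round(r['location'],1),round(r['confidence'],2),atz(c,r['location'],z))
cv2.imwrite('pics/a.png',cv2.cvtColor(np.vstack([cs['top']['image'],cs['side']['image']]),cv2.COLOR_RGB2BGR)) if 0 else [save(cs[n],n) for n in cs]
print(manip.read_state())
E
```

```text
top [ 0.4947 -0.0043  0.7529] [ 0.1297 -0.0043 -0.9915]
low_bar [269.8 214. ] 0.89 [ 0.5494 -0.0324  0.0255]
thin_bar [185.2 176.5] 0.84 [0.619  0.1344 0.0384]
pocket [176.8 171.2] 0.91 [0.6243 0.1456 0.065 ]
core [258.5 205.3] 0.95 [ 0.5639 -0.0098  0.048 ]
core [279.9 286. ] 0.64 [ 0.4134 -0.0521  0.048 ]
core [340.4 208.4] 0.57 [ 0.5605 -0.1667  0.048 ]
stub [165.6 248.2] 0.67 [0.4785 0.1757 0.    ]
tub [196.9 100.3] 0.9 [0.7906 0.1244 0.    ]
brush [286.  153.9] 0.7 [ 0.6768 -0.0656  0.    ]
side [0.3769 0.4512 0.7047] [ 0.278  -0.5546 -0.7843]
low_bar [286.4 199.6] 0.79 [ 0.5471 -0.0295  0.0255]
thin_bar [206.7 248.8] 0.72 [0.6174 0.1293 0.0384]
pocket [194.4 243. ] 0.77 [0.6302 0.1419 0.065 ]
core [311.7 148.8] 0.96 [ 0.5484 -0.144   0.048 ]
core [362.1 222.9] 0.95 [ 0.4094 -0.0275  0.048 ]
core [279.3 199.4] 0.68 [ 0.5525 -0.0083  0.048 ]
gutter [236.  244.2] 0.65 [0.591  0.0797 0.    ]
gutter [131.  219.2] 0.53 [0.7825 0.1201 0.    ]
stub [271.4 320. ] 0.85 [0.4779 0.1747 0.    ]
tub [127.3 217.3] 0.73 [0.7908 0.1198 0.    ]
brush [231.4 169.5] 0.78 [ 0.6787 -0.0648  0.    ]
{'t': 0.9, 'joint_pos': array([69.8378, 20.5573, 86.5396,  0.0003, 72.9081, -6.5952]), 'qd': array([ 0.0059, -0.0199, -0.0672, -0.0517,  0.0325, -0.0492]), 'joint_torque': array([ -0.0004, -51.5313, -27.1133,   0.0675,   0.0245,  -0.    ]), 'tcp_pos': array([0.1408, 0.5832, 0.2226]), 'tool_rot': array([-179.995 ,   -0.0009,  166.4329]), 'ft_force': array([-0.0497, -0.1424,  0.0488]), 'moment': array([0.0227, 0.0065, 0.0167]), 'grasp_force': 0.0, 'grip_width': 0.9983272403762199}
```

View pics/top.png

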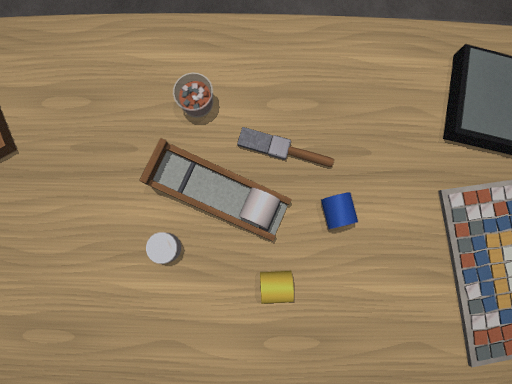

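View pics/side.png

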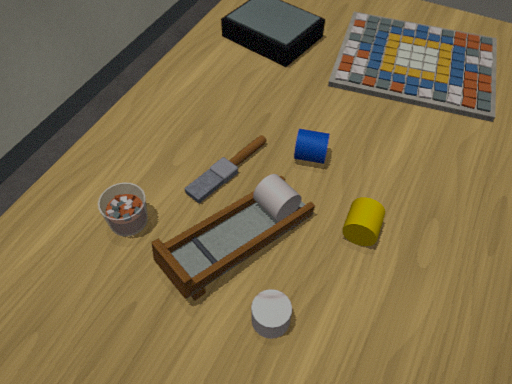

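The core is the white cylinder, top (260,207) and side (278,198), lying in the gutter. The blue (340,210) and yellow (277,287) cylinders in the top picture lie loose on the bench, so they are not meant. Next I fit the gutter pose and confirm it on one enlarged crop.

Run:
```python
from h import *
from scipy.optimize import least_squares
np.set_printoptions(precision=4,suppress=True)
L={'low_bar':(-.125,.0255),'thin_bar':(.054,.0384),'pocket':(.07,.065),'core':(-.101,.048)}
cs={};obs=[]
for n in('top','side'):
    c=imaging.capture(n);c['T']=np.array(c['T']);cs[n]=c
    for k in L:
        for r in spotter.spot_point(k,n):
            q=atz(c,r['location'],L[k][1])
            if k!='core' or np.hypot(q[0]-.558,q[1]+.009)<.03: obs.append((n,k,r['location'])); break
W=lambda p,x,y,z:[p[0]+x*np.cos(p[2])-y*np.sin(p[2]),p[1]+x*np.sin(p[2])+y*np.cos(p[2]),z]
f=lambda p:np.concatenate([proj(cs[n],W(p,L[k][0],0,L[k][1]))[0]-l for n,k,l in obs])
s=least_squares(f,[.595,.08,1.165],loss='soft_l1');p=s.x
print(p,np.degrees(p[2]));print([(o[0],o[1]) for o in obs]);print(f(p).reshape(-1,2))
out=[]
for n in cs:
    c=cs[n];S=3;u0,v0=(130,125) if n=='top' else (150,165)
    im=cv2.resize(c['image'][v0:v0+130,u0:u0+180],None,fx=4,fy=4,interpolation=cv2.INTER_CUBIC)
    def line(P,col):
        q=((proj(c,P)-[u0,v0]+.5)*4).astype(int); cv2.polylines(im,[q],False,col,1)
    for y in(-.045,-.033,.033,.045): line([W(p,x,y,.046+.1*x) for x in(-.137,.11)],(0,255,0))
    line([W(p,.11,y,.079) for y in(-.045,.045)],(255,0,255))
    for x,h in((-.125,.0255),(.054,.0384)): line([W(p,x,y,h) for y in(-.033,.033)],(255,0,0))
    line([W(p,-.101,y,.048) for y in(-.03,.03)],(0,0,255))
    out.append(im)
cv2.imwrite('pics/fit.png',cv2.cvtColor(cv2.resize(np.vstack(out),None,fx=.57,fy=.57,interpolation=cv2.INTER_AREA),cv2.COLOR_RGB2BGR))
T=W(p,-.165,0,.15);print('pre',T)
```

```text
[0.5961 0.0818 1.1836] 67.81686317661212
[('top', 'low_bar'), ('top', 'thin_bar'), ('top', 'pocket'), ('top', 'core'), ('side', 'low_bar'), ('side', 'thin_bar'), ('side', 'pocket'), ('side', 'core')]
[[-0.2021  0.739 ]
 [ 1.8774  1.571 ]
 [-0.6602 -1.7155]
 [ 0.9845  2.9287]
 [-0.795  -3.4675]
 [-1.2077 -1.517 ]
 [ 0.8578  2.6109]
 [-1.4301  3.024 ]]
pre [np.float64(0.5338114917267801), np.float64(-0.07103203798522102), 0.15]
```

View pics/fit.png

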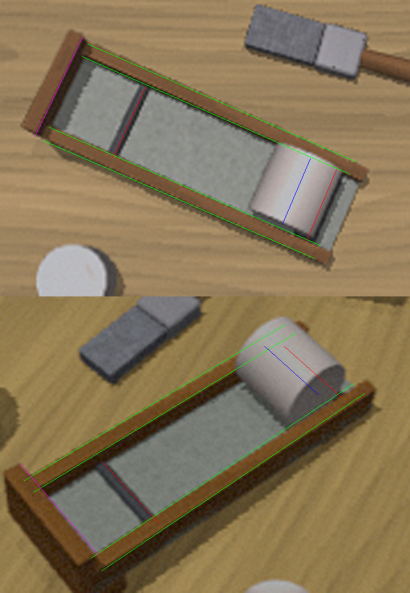

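Fit agrees to about 3 mm: the bar, wall and board lines lie on their edges, and the core line is on the white cylinder. I move over the low end with the fingers shut.

{"fn": "carry_out", "kwargs": {
  "travel": [
    [-2.68, -2.72, 0],
    [-2.68, -2.72, 0],
    [-2.68, -2.72, 0],
    [-2.68, -2.72, 0],
    [-2.68, -2.72, 0],
    [-2.68, -2.72, 0],
    [-2.68, -2.72, 0],
    [-2.68, -2.72, 0],
    [-2.68, -2.72, 0],
    [-2.68, -2.72, 0],
    [-2.68, -2.72, 0],
    [-2.68, -2.72, 0],
    [-2.68, -2.72, 0],
    [-2.68, -2.72, 0],
    [-2.68, -2.72, 0],
    [-2.68, -2.72, 0],
    [-2.68, -2.72, 0],
    [-2.68, -2.72, 0],
    [-2.68, -2.72, 0],
    [-2.68, -2.72, 0]
  ],
  "delta_rot": [
    [0, 0, 0],
    [0, 0, 0],
    [0, 0, 0],
    [0, 0, 0],
    [0, 0, 0],
    [0, 0, 0],
    [0, 0, 0],
    [0, 0, 0],
    [0, 0, 0],
    [0, 0, 0],
    [0, 0, 0],
    [0, 0, 0],
    [0, 0, 0],
    [0, 0, 0],
    [0, 0, 0],
    [0, 0, 0],
    [0, 0, 0],
    [0, 0, 0],
    [0, 0, 0],
    [0, 0, 0]
  ],
  "hand": [0, 0, 0, 0, 0, 0, 0, 0, 0, 0, 0, 0, 0, 0, 0, 0, 0, 0, 0, 0]
}}

```text
t: 3.4
tcp_pos: [0.5349, -0.0729, 0.2228]
tool_rot: [180.0, 0.0, 166.4]
ft_force: [0.8, -0.4, 0.1]
grip_width: 0.003
grasp_force: 0.0
```

{"fn": "carry_out", "kwargs": {
  "travel": [
    [0, 0, 0.5],
    [0, 0, 0.5],
    [0, 0, 0.5],
    [0, 0, 0.5],
    [0, 0, 0.5],
    [0, 0, 0.5],
    [0, 0, 0.5],
    [0, 0, 0.5],
    [0, 0, 0.5],
    [0, 0, 0.5],
    [0, 0, 0.5],
    [0, 0, 0.5],
    [0, 0, 0.5],
    [0, 0, 0.5],
    [0, 0, 0]
  ],
  "delta_rot": [
    [0, 0, 0.123],
    [0, 0, 0.123],
    [0, 0, 0.123],
    [0, 0, 0.123],
    [0, 0, 0.123],
    [0, 0, 0.123],
    [0, 0, 0.123],
    [0, 0, 0.123],
    [0, 0, 0.123],
    [0, 0, 0.123],
    [0, 0, 0.123],
    [0, 0, 0.123],
    [0, 0, 0.123],
    [0, 0, 0.123],
    [0, 0, 0]
  ],
  "hand": [0, 0, 0, 0, 0, 0, 0, 0, 0, 0, 0, 0, 0, 0, 0]
}}

```text
t: 4.9
tcp_pos: [0.5338, -0.0713, 0.1522]
tool_rot: [-179.9, 0.0, 67.7]
ft_force: [0.1, -0.2, -1.7]
grip_width: 0.006
grasp_force: 0.0
```

{"fn": "carry_out", "kwargs": {
  "travel": [
    [0, 0, 1.1],
    [0, 0, 1.1],
    [0, 0, 1.1],
    [0, 0, 1.1],
    [0, 0, 1.1],
    [0, 0, 1.1],
    [0, 0, 1.1],
    [0, 0, 1.1],
    [0, 0, 1.1],
    [0, 0, 1.1],
    [0, 0, 0],
    [0, 0, 0]
  ],
  "delta_rot": [
    [0, 0, 0],
    [0, 0, 0],
    [0, 0, 0],
    [0, 0, 0],
    [0, 0, 0],
    [0, 0, 0],
    [0, 0, 0],
    [0, 0, 0],
    [0, 0, 0],
    [0, 0, 0],
    [0, 0, 0],
    [0, 0, 0]
  ],
  "hand": [0, 0, 0, 0, 0, 0, 0, 0, 0, 0, 0, 0]
}}

```text
t: 6.1
tcp_pos: [0.534, -0.0713, 0.0424]
tool_rot: [-180.0, 0.0, 67.8]
ft_force: [0.1, -0.4, 1.1]
grip_width: 0.006
grasp_force: 0.0
```

Run:
```python
from h import *
c=imaging.capture('top');d=imaging.capture('side')
cv2.imwrite('pics/b.png',cv2.cvtColor(np.hstack([cv2.resize(c['image'][120:280,140:330],None,fx=2,fy=2),cv2.resize(d['image'][120:280,190:380],None,fx=2,fy=2)]),cv2.COLOR_RGB2BGR))
```

```text
(no output)
```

View pics/b.png

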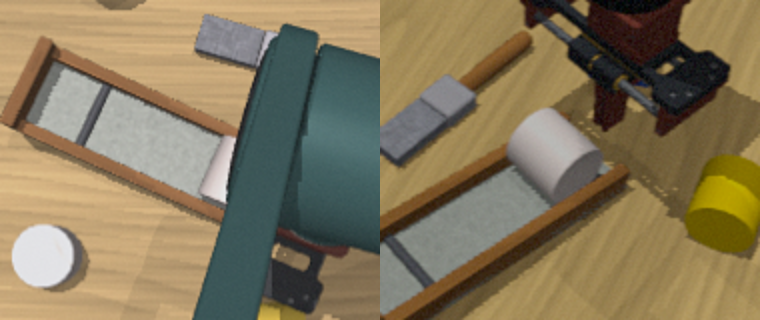

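Run:
```python
from h import *
d=imaging.capture('side');d['T']=np.array(d['T'])
s=manip.read_state();print(s['tcp_pos'],s['grip_width'])
q=proj(d,[s['tcp_pos'],s['tcp_pos']+[0,0,.08]]);print(q)
u,v=250,80
im=cv2.resize(d['image'][v:v+140,u:u+160],None,fx=4,fy=4,interpolation=cv2.INTER_CUBIC)
for a in q: cv2.circle(im,tuple(int(i) for i in (a-[u,v])*4),4,(0,255,0),1)
cv2.imwrite('pics/c.png',cv2.cvtColor(im,cv2.COLOR_RGB2BGR))
```

```text
[ 0.53463524 -0.07146328  0.04314994] 0.00860995384765985
[[303.01804182 179.62830838]
 [307.44299676 149.33901502]]
```

View pics/c.png

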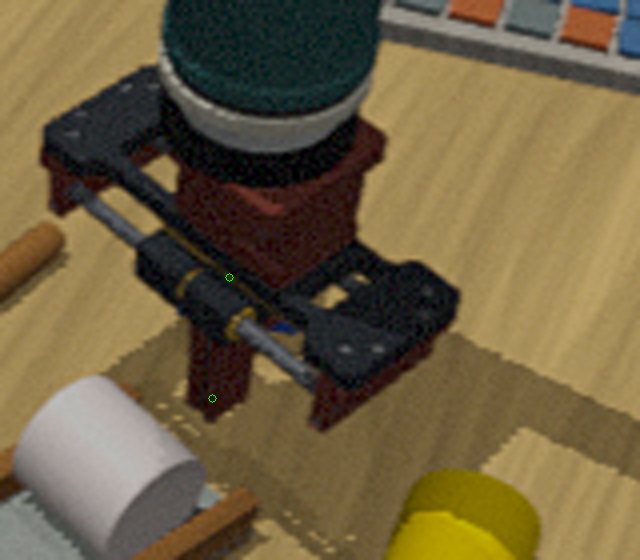

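The circles show the shut fingertips behind the core's downhill side, clear of the gutter. The push starts slowly, along the slope.

{"fn": "carry_out", "kwargs": {
  "travel": [
    [0.4, 0, 0],
    [0.4, 0, 0],
    [0.4, 0, 0],
    [0.4, 0, 0],
    [0.2, 0, 0],
    [0.2, 0, 0],
    [0.2, 0, -0.02],
    [0.2, 0, -0.02],
    [0.2, 0, -0.02],
    [0.2, 0, -0.02],
    [0.3, 0, -0.03],
    [0.4, 0, -0.04],
    [0.4, 0, -0.04],
    [0.4, 0, -0.04],
    [0.4, 0, -0.04],
    [0.4, 0, -0.04],
    [0.4, 0, -0.04],
    [0.4, 0, -0.04],
    [0.4, 0, -0.04],
    [0.4, 0, -0.04]
  ],
  "delta_rot": [
    [0, 0, 0],
    [0, 0, 0],
    [0, 0, 0],
    [0, 0, 0],
    [0, 0, 0],
    [0, 0, 0],
    [0, 0, 0],
    [0, 0, 0],
    [0, 0, 0],
    [0, 0, 0],
    [0, 0, 0],
    [0, 0, 0],
    [0, 0, 0],
    [0, 0, 0],
    [0, 0, 0],
    [0, 0, 0],
    [0, 0, 0],
    [0, 0, 0],
    [0, 0, 0],
    [0, 0, 0]
  ],
  "hand": [0, 0, 0, 0, 0, 0, 0, 0, 0, 0, 0, 0, 0, 0, 0, 0, 0, 0, 0, 0]
}}

```text
t: 8.25
tcp_pos: [0.5596, -0.009, 0.0474]
tool_rot: [180.0, 0.0, 67.8]
ft_force: [-0.4, -0.8, 0.7]
grip_width: 0.003
grasp_force: 0.4
```

```bash
cat > chk.py <<'E'
from h import *
import sys
p=[.5961,.0818,1.1836]
def G(w): d=np.array(w[:2])-p[:2]; return np.round([d[0]*np.cos(p[2])+d[1]*np.sin(p[2]),-d[0]*np.sin(p[2])+d[1]*np.cos(p[2])],4)
s=manip.read_state();print(s['t'],'tcp',G(s['tcp_pos']),s['tcp_pos'],s['ft_force'])
d=imaging.capture('side');d['T']=np.array(d['T'])
for r in spotter.spot_point('core','side')[:4]:print(G(atz(d,r['location'],.057)),r['confidence'])
cv2.imwrite('pics/%s.png'%sys.argv[1],cv2.cvtColor(cv2.resize(d['image'][130:310,140:340],None,fx=3,fy=3),cv2.COLOR_RGB2BGR))
E
python3 chk.py d
```

```text
8.25 tcp [-0.0978 -0.0005] [ 0.55964227 -0.00900341  0.04740144] [-0.40980844 -0.81732967  0.70388121]
[-0.0524  0.0015] 0.85
[-0.1689  0.1328] 0.75
[-0.2222 -0.0436] 0.69
[0.0607 0.0075] 0.49
```

View pics/d.png

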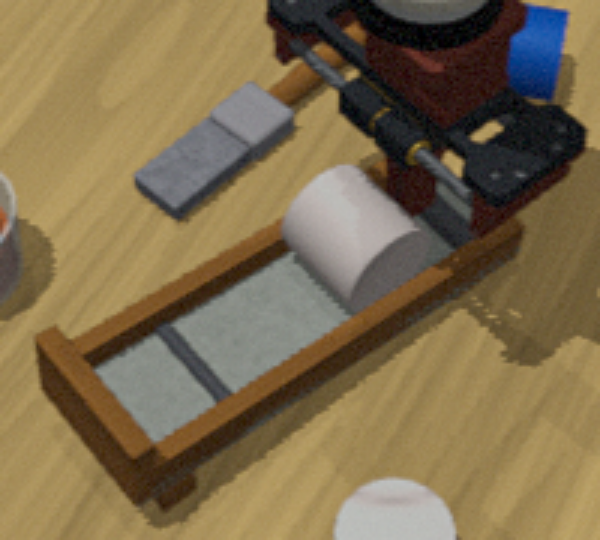

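The core sits straight at about x = -55 mm, just ahead of the fingers, with the wrist force near 1 N. I keep pushing.

{"fn": "carry_out", "kwargs": {
  "travel": [
    [0.4, 0, -0.04],
    [0.4, 0, -0.04],
    [0.4, 0, -0.04],
    [0.4, 0, -0.04],
    [0.4, 0, -0.04],
    [0.4, 0, -0.04],
    [0.4, 0, -0.04],
    [0.4, 0, -0.04],
    [0.4, 0, -0.04],
    [0.4, 0, -0.04],
    [0.4, 0, -0.04],
    [0.4, 0, -0.04],
    [0.4, 0, -0.04],
    [0.4, 0, -0.04],
    [0.4, 0, -0.04],
    [0.4, 0, -0.04],
    [0.4, 0, -0.04],
    [0.3, 0, -0.03],
    [0.2, 0, -0.02],
    [0.2, 0, -0.02]
  ],
  "delta_rot": [
    [0, 0, 0],
    [0, 0, 0],
    [0, 0, 0],
    [0, 0, 0],
    [0, 0, 0],
    [0, 0, 0],
    [0, 0, 0],
    [0, 0, 0],
    [0, 0, 0],
    [0, 0, 0],
    [0, 0, 0],
    [0, 0, 0],
    [0, 0, 0],
    [0, 0, 0],
    [0, 0, 0],
    [0, 0, 0],
    [0, 0, 0],
    [0, 0, 0],
    [0, 0, 0],
    [0, 0, 0]
  ],
  "hand": [0, 0, 0, 0, 0, 0, 0, 0, 0, 0, 0, 0, 0, 0, 0, 0, 0, 0, 0, 0]
}}

```text
t: 10.35
tcp_pos: [0.5879, 0.0602, 0.0549]
tool_rot: [-180.0, 0.0, 67.8]
ft_force: [-0.1, -1.0, 0.3]
grip_width: 0.003
grasp_force: 0.5
```

{"fn": "carry_out", "kwargs": {
  "travel": [
    [0.2, 0, -0.02],
    [0.2, 0, -0.02],
    [0.2, 0, -0.02],
    [0.2, 0, -0.02],
    [0.2, 0, -0.02],
    [0.2, 0, -0.02],
    [0.2, 0, -0.02],
    [0.2, 0, -0.02],
    [0.2, 0, -0.03],
    [0.2, 0, -0.03]
  ],
  "delta_rot": [
    [0, 0, 0],
    [0, 0, 0],
    [0, 0, 0],
    [0, 0, 0],
    [0, 0, 0],
    [0, 0, 0],
    [0, 0, 0],
    [0, 0, 0],
    [0, 0, 0],
    [0, 0, 0]
  ],
  "hand": [0, 0, 0, 0, 0, 0, 0, 0, 0, 0]
}}

```text
t: 11.35
tcp_pos: [0.5946, 0.0773, 0.057]
tool_rot: [-180.0, 0.2, 67.8]
ft_force: [-2.7, -7.5, 3.5]
grip_width: 0.007
grasp_force: 3.9
```

```bash
python3 chk.py e
```

```text
11.35 tcp [-0.0047 -0.0003] [0.59463961 0.07733738 0.05702615] [-2.74572739 -7.45441141  3.51798036]
[-0.1677  0.128 ] 0.92
[ 0.0314 -0.0029] 0.8
[-0.2155 -0.0391] 0.76
```

View pics/e.png

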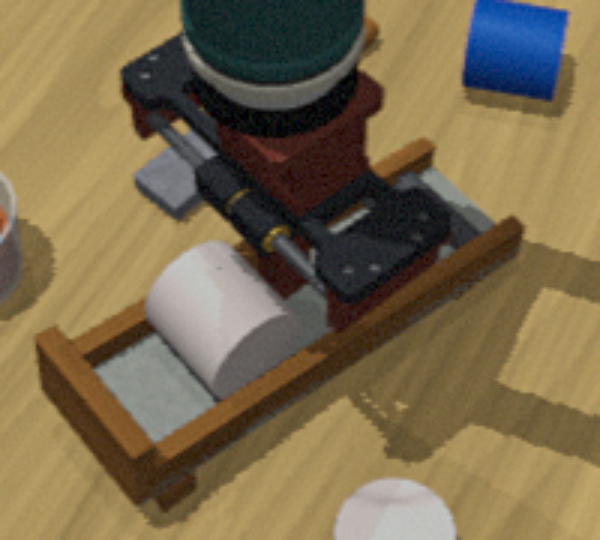

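The core is now against the thin bar and the force has risen to 8 N. I continue in finer steps.

{"fn": "carry_out", "kwargs": {
  "travel": [
    [0.12, 0, -0.03],
    [0.12, 0, -0.03],
    [0.12, 0, -0.03],
    [0.12, 0, -0.03],
    [0.12, 0, -0.03],
    [0.12, 0, -0.03],
    [0.12, 0, -0.03],
    [0.12, 0, -0.03]
  ],
  "delta_rot": [
    [0, 0, 0],
    [0, 0, 0],
    [0, 0, 0],
    [0, 0, 0],
    [0, 0, 0],
    [0, 0, 0],
    [0, 0, 0],
    [0, 0, 0]
  ],
  "hand": [0, 0, 0, 0, 0, 0, 0, 0]
}}

```text
t: 12.25
tcp_pos: [0.5992, 0.0877, 0.0595]
tool_rot: [180.0, -0.0, 67.8]
ft_force: [-1.2, -3.1, 1.9]
grip_width: 0.004
grasp_force: 1.5
```

{"fn": "carry_out", "kwargs": {
  "travel": [
    [0.12, 0, -0.01],
    [0.12, 0, -0.01],
    [0.12, 0, -0.01],
    [0.12, 0, -0.01],
    [0.12, 0, -0.01],
    [0.12, 0, -0.01],
    [0.12, 0, 0],
    [0, 0, 0]
  ],
  "delta_rot": [
    [0, 0, 0],
    [0, 0, 0],
    [0, 0, 0],
    [0, 0, 0],
    [0, 0, 0],
    [0, 0, 0],
    [0, 0, 0],
    [0, 0, 0]
  ],
  "hand": [0, 0, 0, 0, 0, 0, 0, 0]
}}

```text
t: 13.05
tcp_pos: [0.6025, 0.0956, 0.0601]
tool_rot: [180.0, -0.0, 67.8]
ft_force: [0.8, 0.7, -0.2]
grip_width: 0.004
grasp_force: 0.0
```

```bash
python3 chk.py f
```

```text
13.05 tcp [ 0.0152 -0.0007] [0.60249419 0.09560425 0.06005764] [ 0.80821426  0.68366668 -0.22079499]
[-0.1759  0.1311] 0.81
[ 0.0521 -0.0071] 0.76
[-0.2195 -0.0446] 0.72
```

View pics/f.png

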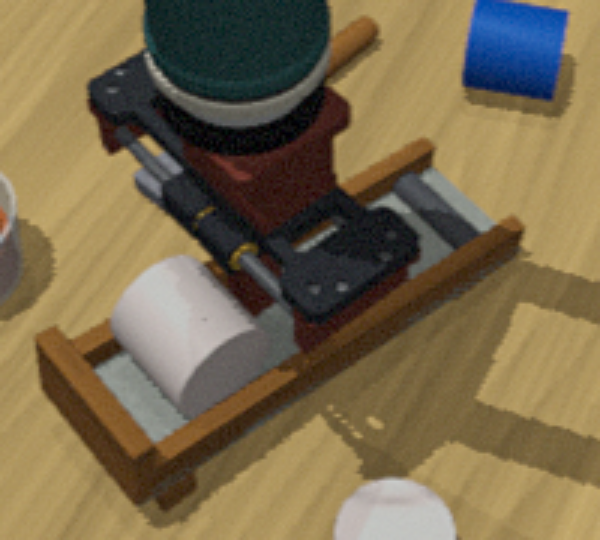

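Contact force has gone to zero with the core on or past the bar, at about x = 52–60 mm. I nudge on a little to make sure.

{"fn": "carry_out", "kwargs": {
  "travel": [
    [0.12, 0, -0.01],
    [0.12, 0, -0.01],
    [0.12, 0, -0.01],
    [0.12, 0, -0.01],
    [0.12, 0, -0.01],
    [0.12, 0, -0.01],
    [0, 0, 0],
    [0, 0, 0]
  ],
  "delta_rot": [
    [0, 0, 0],
    [0, 0, 0],
    [0, 0, 0],
    [0, 0, 0],
    [0, 0, 0],
    [0, 0, 0],
    [0, 0, 0],
    [0, 0, 0]
  ],
  "hand": [0, 0, 0, 0, 0, 0, 0, 0]
}}

```text
t: 13.95
tcp_pos: [0.605, 0.102, 0.0606]
tool_rot: [-180.0, 0.0, 67.8]
ft_force: [-0.0, 0.6, 0.8]
grip_width: 0.002
grasp_force: 0.0
```

```bash
python3 chk.py g
```

```text
13.95 tcp [ 0.0221 -0.0006] [0.60499018 0.10199319 0.06064706] [-0.01075188  0.62979364  0.77918591]
[-0.1652  0.1322] 0.92
[-0.2211 -0.0418] 0.79
[ 0.0642 -0.004 ] 0.56
```

View pics/g.png

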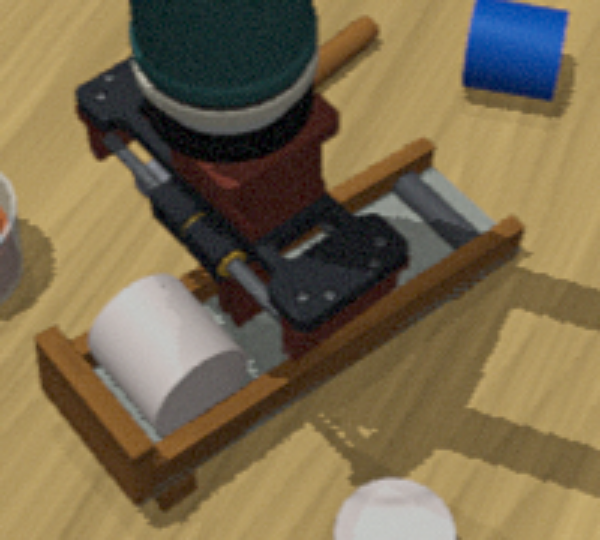

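The core has dropped into the pocket, clear of the fingers and with no force on them. I back off downhill and lift away.

{"fn": "carry_out", "kwargs": {
  "travel": [
    [-0.3, 0, 0],
    [-0.5, 0, 0],
    [-0.8, 0, 0],
    [-1, 0, 0],
    [-1, 0, -0.5],
    [-1, 0, -1],
    [0, 0, -2],
    [0, 0, -2],
    [0, 0, -2],
    [0, 0, -2],
    [-2, 0, -2],
    [-2, 0, -2],
    [-2, 0, -2],
    [-2, 0, 0],
    [-2, 0, 0],
    [-2, 0, 0],
    [0, 0, 0],
    [0, 0, 0]
  ],
  "delta_rot": [
    [0, 0, 0],
    [0, 0, 0],
    [0, 0, 0],
    [0, 0, 0],
    [0, 0, 0],
    [0, 0, 0],
    [0, 0, 0],
    [0, 0, 0],
    [0, 0, 0],
    [0, 0, 0],
    [0, 0, 0],
    [0, 0, 0],
    [0, 0, 0],
    [0, 0, 0],
    [0, 0, 0],
    [0, 0, 0],
    [0, 0, 0],
    [0, 0, 0]
  ],
  "hand": [0, 0, 0, 0, 0, 0, 0, 0, 0, 0, 0, 0, 0, 0, 0, 0, 0, 0]
}}

```text
t: 15.85
tcp_pos: [0.5421, -0.0521, 0.2164]
tool_rot: [180.0, -0.0, 67.7]
ft_force: [-0.2, -1.2, -0.1]
grip_width: 0.005
grasp_force: 0.0
```

```bash
python3 chk.py i
```

```text
15.85 tcp [-0.1444 -0.0006] [ 0.54209782 -0.05210637  0.21638587] [-0.15685997 -1.16835118 -0.12135629]
[-0.1702  0.1287] 0.93
[-0.2219 -0.0455] 0.9
[ 0.0646 -0.0022] 0.62
```

View pics/i.png

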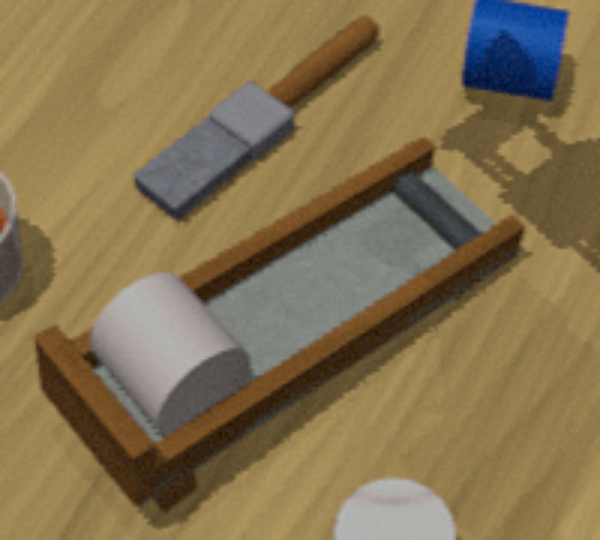

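The core rests in the pocket, around (170,350) in this crop, with the arm clear and the bystanders unmoved.

```bash
python3 -c "
from rig import manip
print(manip.hand_in())"
```

```text
the job is handed in; nothing more can be done
None
```

The core was pushed over the thin bar, stayed in the pocket after the arm backed off, and the job was handed in after about 16 s of robot time.

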